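# Find and mark the balance point of a weighted turning blank

### The arm

A 6-joint arm with a two-finger parallel gripper is mounted at the origin on the work surface. World frame = base frame: x ahead of the robot, y to its left, z up, the work surface at z = 0. Lengths are in m, angles in degrees, forces in N, time in s.
With the tool pointing down it reaches from about 0.4 to 0.825 m from the base axis. Payload 7 kg.
Tool frame: the origin (TCP) lies midway between the tips of the shut fingers; the grasp point (between the pads) lies 19 mm behind it; z points along the fingers, y is the direction in which the jaws open and shut (so a half turn about z gives the same grasp; the last joint's range is limited). The gripper opens to 88 mm and grips with 3 to 60 N. Pads are 19 mm wide; open, the fingers measure 130 mm over their backs; the gripper's body (78 mm by 193 mm) begins 47 mm behind the grasp point.
Start: joints at [80.85, 20.546, 0.682, 0, -70.136, -16.507], TCP at [0.292, 0.608, 0.227] pointing down, gripper open.
Joint ranges: [-176.03, 176.03], [-82.01, 121.73], [-58.28, 71.71], [-173.87, 95.51], [-174.79, -0.11], [-173.66, 173.66]. Speed limits (degrees/s): [136.94, 136.94, 172.46, 180, 180, 180].

### API

Orientations are given as a 3x3 rotation matrix whose columns are the frame's x, y, z axes.
In Python, from rig import robot gives the robot as it stands. Calls block until the motion is done:
- robot.goto(position, orientation): joint-space move of the TCP to a pose.
- robot.servo_line(position, ori=None, speed=0.15): straight line of the TCP; ori=None keeps the orientation; speed is the mean speed in m/s.
- robot.movej(angles): joint-space move.
- robot.move_gripper(opening): opening from 0.0 (shut) to 1.0 (fully open); the grip force is fixed at half the most; returns when the fingers have stopped.
- robot.dwell(seconds).
- robot.ik(position, orientation): joint angles nearest the present ones, or None.
- robot.grab_frame(name): name is "scene" or "top" or "wrist"; returns (picture, depth): 400x640x3 uint8, red, green, blue; 400x640 float32, m along the optical axis (not along the pixel's ray), 0 where there is no reading.
- robot.camera_info(name): a dict with "vfov" (degrees; the focal length in pixels is half the picture's height over the tangent of half this angle, whatever the lens; pixels are square), "cx", "cy" (the principal point, pixels), "view" (4x4, takes a point from world to camera coordinates); the wrist camera has in their place "T_tool_cam" (4x4, takes a point from camera to tool coordinates, whose origin is the TCP and whose axes are the flange's). Camera axes: x right, y down, z forward; pixel columns grow to the right and rows downward; lengths in m; the calibration is good to about 2 mm. A picture is of the moment at which its call begins: read the wrist's pose just before it. camera_info takes no time and is no camera call.
A pose or a line that the arm cannot do raises robot.Unreachable and nothing moves.
- robot.job_done(): hands the job in, once; it reports no verdict.
Readings, each from a call of its own:
- robot.read_t(): time.
- robot.read_qpos(): joint angles.
- robot.read_qvel(): joint speeds.
- robot.read_effort(): joint torques, N m.
- robot.read_position(): TCP position.
- robot.read_tcp_rot(): TCP orientation.
- robot.read_force(): force on the tool from outside, world axes, zero at the start.
- robot.read_ft_torque(): the same for the moment, N m.
- robot.read_grip_width(): opening from 0.0 (shut) to 1.0 (fully open).
Only numpy, scipy, OpenCV 4.12 (cv2) and the standard library are available. Lean on these libraries where they do the work, as an engineer would, in place of code of your own. Each camera call takes 0.05 s, during which the arm holds its last target. There are 200 camera calls.

### The job

A lead-weighted wooden blank lies on the balancing stand. Push it gently lengthways across the steel rod until it only just tips over the rod by its own weight and rests on the front dowel, hardly loading it. Then set the aluminium marking saddle astride the blank, directly over the rod, to mark the balance point, and leave the blank tipped as it is; do not disturb the bowl, gouge and mallet.

Things in the scene. Friction and masses are not known exactly. Their poses are not given: they have to be found in the camera images.
- stand: wooden balancing stand fixed to the bench, base board 300 x 90 x 15 mm. Origin on the bench under its middle; +x is the direction to push the blank, z up. A 10 mm steel rod, 74 mm long along y, crosses it at x = 0, top 60 mm above the bench. Guide cheeks with 2 mm play each side of the blank at x -130 to -110 and 30 to 60 mm: tops 78 mm high, outer faces 27 mm from the centre line
- rod_top (a point): point on top of the steel rod, mid-length, 60 mm above the bench, over which the blank is to tip; axes as the stand's
- rear_rest (a point): middle of the top of the wooden rear rest (20 mm long, 34 mm wide), part of the stand 120 mm behind the rod, same height as the rod's top
- catch: front dowel, part of the stand, 120 mm beyond the rod (+x): a 12 mm round along y, its top 48 mm above the bench, 12 mm lower than the rod, so a blank tipped onto it slopes down 0.1 rad towards +x. Origin under its foot, 15 mm above the bench
- blank: light wooden blank 360 (x) x 30 (y) x 26 mm (z), about 0.58 kg. Origin mid-length, on the underside; +x along the stand's +x. It starts level on rear rest and rod, its middle 60 to 80 mm behind the rod. A hidden lead slug puts its balance point anywhere within 40 mm of the middle. Level pitch is 0; tipped forward it reads about +0.1 rad (front end low)
- blank_end (a point): centre of the blank's rear end face, where it is pushed; it stays clear of the rear rest until the blank tips. Sliding takes 1 to 5 N; more than 20 N is too rough. A tool bearing on this face holds the end down by friction, so the blank tips freely only when the tool is drawn back
- rider: aluminium marking saddle, 45 g, standing on its two legs on the bench beyond the stand. Origin in the middle at foot level. Plate 16 (x) x 52 mm (y), 12 to 18 mm above the feet; the legs leave a 36 mm gap along y that goes over the 30 mm wide blank until the plate rests on top, x along the blank, either way round. Keep the press under 20 N
- rider_grip (a point): middle of the saddle's grip, a 14 x 14 mm square post rising from 18 to 48 mm above the feet; this point is 33 mm above them
- gouge: long-handled turning tool lying on the bench, a bystander
- mallet: hammer lying on the bench, a bystander
- bowl: turned wooden bowl, 110 mm wide, 50 mm high, a bystander; origin under its middle
Not all that is in view belongs to the job. There is more than one size of the rider; the one meant has the size given above.

How it is judged (in metres and radians):
On the way:
1. the blank, untouched, has just tipped over the rod onto the front dowel, loading it with less than 0.4 N (angle between blank's own x axis and vertical between 1.63 and 1.72 rad and contact force between each of the arm, the fingers and blank below 0.05 N and contact force between blank and catch below 0.4 N and linear speed of blank below 0.02 m/s), for 0.2 s.
At the end, for the whole second after the job is handed in: the blank rests on the rod, tipped (0.06 to 0.15 rad) onto the front dowel, loading it with under 0.4 N; the saddle sits astride it, plate down on its top face and centred within 5 mm, its middle within 7 mm of the rod along the stand; all at rest (angle between blank's own x axis and vertical between 1.63 and 1.72 rad and contact force between blank and catch below 0.4 N and contact force between blank and stand above 1 N and x of rider in the frame of rod_top between -0.007 and 0.007 m and z of rider in the frame of blank between 0.012 and 0.0165 m and y of rider in the frame of blank between -0.005 and 0.005 m and contact force between rider and blank above 0.1 N and linear speed of each of rider, blank below 0.02 m/s); the robot touches nothing.
It fails at once if the blank is pushed or squeezed with more than 20 N (contact force between any of the fingers, the arm and blank above 20 N).
It fails at once if the saddle is pressed on the blank with more than 20 N (contact force between rider and blank above 20 N).
It fails at once if a bystander is moved by more than 20 mm (distance of any of gouge, mallet, bowl from where it was at the start of the episode above 0.02 m).
It also fails if it takes over 72 s, if anything falls off the work surface, if the arm or the gripper's body presses on something with over 40 N, if the wrist force passes 120 N, or if a joint passes its speed limit or range.

## Working session

There is one attempt and no reset: what is moved stays moved. The work goes in short steps, each a Python script; the robot and the scene stay as the last script left them, time stands still between calls to the robot, and variables do not carry over. Pictures are saved under pics/ and viewed, about 8 in all and at most 12, crops included, and the job is handed in when it is done.

```bash
ls; mkdir -p pics; cat > h.py <<'E'
import numpy as np,cv2
from rig import robot
def cam(n):
    i=robot.camera_info(n); f=200/np.tan(np.radians(i['vfov'])/2); return i,f
def T_cw(n,i):
    if n=='wrist':
        T=np.eye(4);T[:3,:3]=robot.read_tcp_rot();T[:3,3]=robot.read_position();return T@np.array(i['T_tool_cam'])
    return np.linalg.inv(np.array(i['view']))
def grab(n):
    i,f=cam(n);T=T_cw(n,i);p,d=robot.grab_frame(n);return dict(p=p,d=d,T=T,f=f,cx=i['cx'],cy=i['cy'])
def cloud(g):
    v,u=np.mgrid[0:400,0:640];d=g['d']
    P=np.stack([(u-g['cx'])*d/g['f'],(v-g['cy'])*d/g['f'],d],-1)
    W=P@g['T'][:3,:3].T+g['T'][:3,3];W[d==0]=np.nan;return W
def ray(g,u,v,z):
    r=g['T'][:3,:3]@np.array([(u-g['cx'])/g['f'],(v-g['cy'])/g['f'],1]);o=g['T'][:3,3];return o+r*(z-o[2])/r[2]
def save(n,p): cv2.imwrite('pics/'+n+'.png',cv2.cvtColor(p,cv2.COLOR_RGB2BGR))
E
python3 - <<'E'
from h import *
import pickle
for n in('scene','top'):
    g=grab(n);save(n,g['p']);pickle.dump(g,open(n+'.pkl','wb'));print(n,g['T'].round(3).tolist(),g['f'],g['cx'],g['cy'],(g['d']==0).mean())
print(robot.camera_info('wrist'))
E
```

```text
pics
scene [[0.204, 0.631, -0.748, 1.267], [0.979, -0.145, 0.145, -0.171], [-0.017, -0.762, -0.648, 0.675], [0.0, 0.0, 0.0, 1.0]] 364.86792811507826 317.8064167545846 204.64973907030796 0.00406640625
top [[-0.003, -0.995, 0.103, 0.402], [-1.0, 0.004, 0.009, -0.02], [-0.009, -0.103, -0.995, 1.578], [0.0, 0.0, 0.0, 1.0]] 471.7268402041344 315.77622227937735 214.37815631654559 0.00391796875
{'vfov': 69.49080793630738, 'cx': 320.8911677626391, 'cy': 195.83499875442533, 'T_tool_cam': array([[-3.02176419e-04, -9.59116032e-01, -2.83012978e-01,
         7.57807067e-02],
       [ 9.99999401e-01, -5.87487969e-04,  9.23254099e-04,
         1.17975559e-04],
       [-1.05177453e-03, -2.83012529e-01,  9.59115635e-01,
        -1.58140544e-01],
       [ 0.00000000e+00,  0.00000000e+00,  0.00000000e+00,
         1.00000000e+00]])}
```

View pics/scene.png

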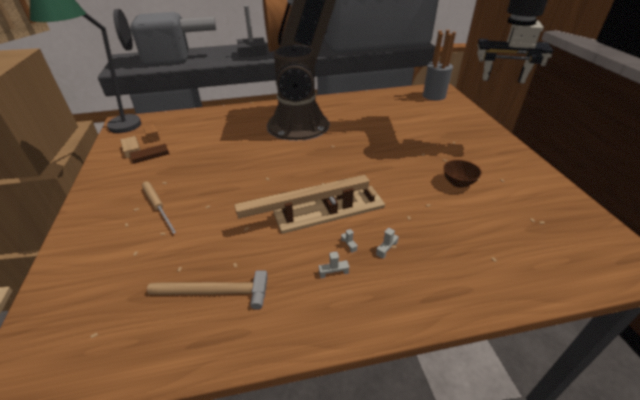

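View pics/top.png

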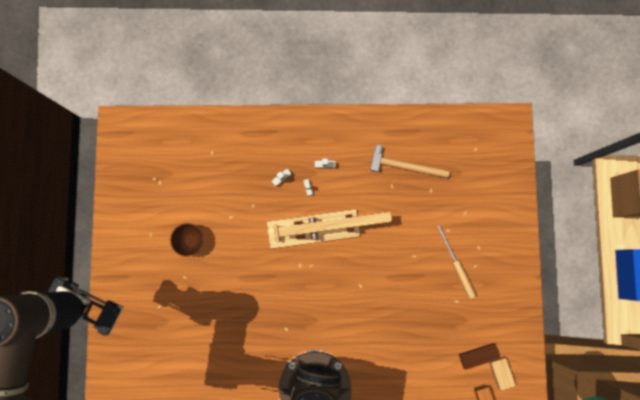

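Scene view: blank on its stand from (238,210) to (370,183). Rear end is the left one, i.e. toward −y. There are three saddle candidates, at scene (388,243), (334,265), (349,240), which are top (282,177), (325,163), (308,187). The mallet is at top (410,165), the gouge at (457,262) and the bowl at (187,240). The mallet-like block at scene (145,150) is clutter. I'll localise coarsely, then look from close by.

```bash
python3 - <<'E'
from h import *
import pickle
g=pickle.load(open('top.pkl','rb'));s=pickle.load(open('scene.pkl','rb'))
for u,v,z in((282,177,.03),(325,163,.03),(308,187,.03),(391,217,.086),(274,231,.086),(269,222,.015),(271,246,.015),(356,210,.015),(187,240,.0),(376,158,.02)):print(u,v,ray(g,u,v,z).round(3))
W=cloud(g)
for u,v in((282,177),(325,163),(308,187)):
    w=W[v-10:v+11,u-14:u+15].reshape(-1,3);w=w[w[:,2]>.008];print(w.mean(0).round(3),w[:,2].max().round(3),len(w),cv2.minAreaRect((w[:,:2]*1000).astype(np.float32)))
w=W[200:250,260:400].reshape(-1,3);b=w[(w[:,2]>.078)&(w[:,2]<.1)];print(len(b),b.mean(0),cv2.minAreaRect((b[:,:2]*1000).astype(np.float32)))
b=w[(w[:,2]>.008)&(w[:,2]<.1)];print(len(b),b.mean(0),cv2.minAreaRect((b[:,:2]*1000).astype(np.float32)))
# crop of riders for choice
c=s['p'][215:290,300:420];save('c1',cv2.resize(c,None,fx=5,fy=5,interpolation=cv2.INTER_CUBIC))
E
```

```text
282 177 [0.688 0.106 0.03 ]
325 163 [ 0.735 -0.037  0.03 ]
308 187 [0.654 0.02  0.03 ]
391 217 [ 0.547 -0.245  0.086]
274 231 [0.504 0.126 0.086]
269 222 [0.539 0.15  0.015]
271 246 [0.459 0.143 0.015]
356 210 [ 0.578 -0.14   0.015]
187 240 [0.481 0.427 0.   ]
376 158 [ 0.753 -0.209  0.02 ]
[0.688 0.111 0.031] 0.068 146 ((671.3596801757812, 103.10952758789062), (63.81122589111328, 74.26545715332031), 36.02067184448242)
[ 0.733 -0.036  0.031] 0.07 154 ((746.2142333984375, -44.1281852722168), (81.09210205078125, 48.15540313720703), 89.47986602783203)
[0.655 0.023 0.024] 0.054 81 ((659.4610595703125, 18.42498779296875), (52.39596176147461, 88.83929443359375), 34.178138732910156)
1085 [ 0.52578059 -0.06325414  0.08486402] ((525.8922729492188, -64.66987609863281), (52.499267578125, 359.3043212890625), 7.459527492523193)
2689 [ 0.5178923  -0.01996466  0.04804332] ((521.8092041015625, -49.56407165527344), (452.6605529785156, 150.60365295410156), 88.09415435791016)
```

View pics/c1.png

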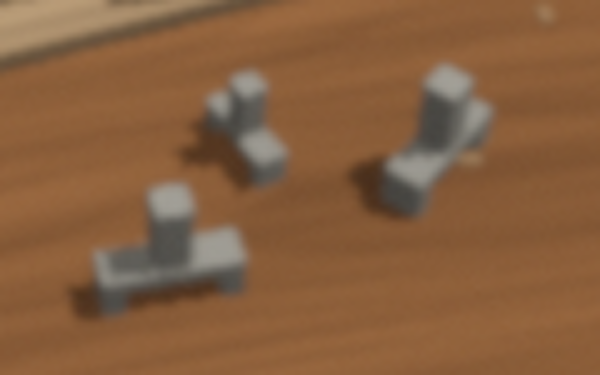

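Two of the saddles look alike and the third, (308,187), is smaller, so I need a close look to choose. I'll hover with the wrist camera over both the stand and the saddles.

```bash
cat >> h.py <<'E'
def ori(yaw):  # tool down, tool x at yaw (deg) in world
    a=np.radians(yaw);x=np.array([np.cos(a),np.sin(a),0]);z=np.array([0,0,-1.]);return np.stack([x,np.cross(z,x),z],1)
E
python3 - <<'E'
from h import *
import pickle
t=robot.read_t();robot.goto([0.61,0.0,0.20],ori(97.5));print(robot.read_t()-t,robot.read_t(),robot.read_qpos(),robot.read_position())
g=grab('wrist');pickle.dump(g,open('w1.pkl','wb'));save('w1',g['p'])
E
```

```text
2.725 2.825 [ 1.83620441e+01  1.55260009e+01 -1.00806127e+01  2.58027440e-05
 -6.43859977e+01  1.69147257e+02] [6.10082428e-01 4.09072673e-04 2.00042933e-01]
```

View pics/w1.png

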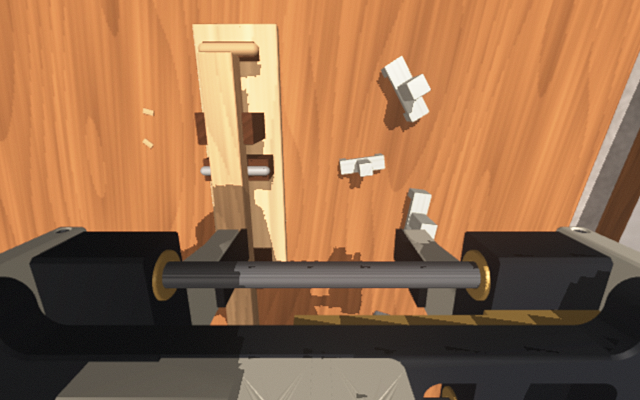

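In the wrist view, the rod ends are at (203,171) and (271,171) and the front dowel at (228,48). Saddle A is at (405,90), C at (362,165), and B is half hidden at (420,212). I'll measure the plates.

```bash
python3 - <<'E'
from h import *
import pickle
g=pickle.load(open('w1.pkl','rb'));p=lambda u,v,z:ray(g,u,v,z)
L=lambda a,b,z:(p(*a,z)+p(*b,z))/2
for n,a,b in(('A',(393,64),(420,114)),('C',(340,167),(384,163))):
    for z in(.018,.024):print(n,z,L(a,b,z).round(4),np.linalg.norm(p(*a,z)-p(*b,z)).round(4))
print('Bwidth',np.linalg.norm(p(410,189,.018)-p(430,192,.018)))
print('rod',p(203,171,.055),p(271,171,.055),np.linalg.norm(p(203,171,.055)-p(271,171,.055)),L((203,171),(271,171),.055))
c=[(194,25),(276,25),(286,240)]
C=[p(*q,.015) for q in c];print('board',C,np.linalg.norm(C[1]-C[0]))
print('dowel',p(200,45,.042),p(257,48,.042))
print('blank front top',p(200,52,.086),p(240,52,.086))
W=cloud(g);m=(W[...,2]>.07)&(W[...,2]<.1);m[230:]=0;b=W[m];print(len(b),b.mean(0),cv2.minAreaRect((b[:,:2]*1000).astype(np.float32)))
for n,(u,v) in dict(A=(405,90),C=(362,165)).items():
    w=W[v-40:v+41,u-40:u+41].reshape(-1,3)
    w=w[w[:,2]>.006];h=w[:,2];print(n,np.percentile(h,[5,25,50,75,90,97]).round(4),cv2.minAreaRect((w[:,:2]*1000).astype(np.float32)))
c=cv2.resize(g['p'][40:235,180:440],None,fx=3,fy=3,interpolation=cv2.INTER_CUBIC);save('w1c',c)
E
```

```text
A 0.018 [0.6907 0.111  0.018 ] 0.0624
A 0.024 [0.6891 0.1104 0.024 ] 0.0613
C 0.018 [0.6558 0.0211 0.018 ] 0.0525
C 0.024 [0.6548 0.0221 0.024 ] 0.0515
Bwidth 0.02510032710891737
rod [ 0.48226593 -0.00147561  0.055     ] [0.55438587 0.0080269  0.055     ] 0.07274327299137266 [0.5183259  0.00327564 0.055     ]
board [array([0.45486616, 0.14495343, 0.015     ]), array([0.54081085, 0.15622886, 0.015     ]), array([ 0.57521746, -0.08937484,  0.015     ])] 0.08668117274737842
dowel [0.47227626 0.12258543 0.042     ] [0.52847907 0.12724763 0.042     ]
blank front top [0.49006554 0.11065411 0.086     ] [0.5241197  0.11512499 0.086     ]
7073 [0.5132775  0.03937677 0.08428312] ((512.821533203125, 28.02166748046875), (54.33991241455078, 170.5395050048828), 8.09536075592041)
A [0.0182 0.0226 0.0235 0.056  0.0618 0.0624] ((688.8052978515625, 110.7763671875), (21.4967098236084, 66.89940643310547), 38.94489669799805)
C [0.0152 0.0175 0.0183 0.0415 0.0479 0.0487] ((655.3042602539062, 22.10226821899414), (52.000999450683594, 16.34672737121582), 15.19902515411377)
```

View pics/w1c.png

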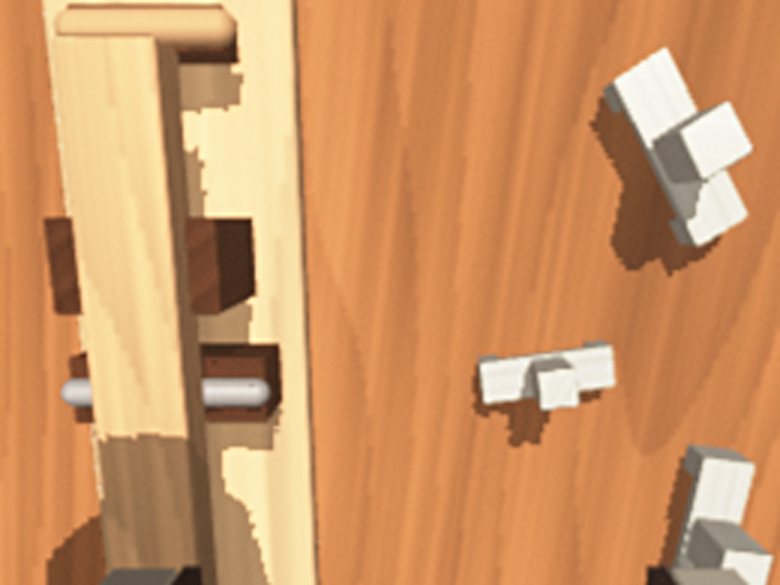

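Saddle C at (362,165) is the one. Its depth gives a plate of 52 × 16.3 mm at z = 18 mm and a post top at 48.7 mm. A and B are larger, with A's post top at 62 mm. Next I'll refine the stand axis and move behind the blank's rear end.

```bash
python3 - <<'E'
from h import *
import pickle
g=pickle.load(open('w1.pkl','rb'));W=cloud(g);I=g['p'].astype(int)
# rod
m=np.zeros((400,640),bool);m[155:190,195:280]=1
r=W[m&(W[...,2]>.056)&(W[...,2]<.064)];rc=cv2.minAreaRect((r[:,:2]*1000).astype(np.float32));print('rod',len(r),rc,r[:,2].max())
m[:]=0;m[50:230,190:290]=1
b=W[m&(np.abs(W[...,2]-.086)<.003)];
c,s,vt=np.linalg.svd(b[:,:2]-b[:,:2].mean(0),full_matrices=False);print('blank ax',np.degrees(np.arctan2(*vt[0][::-1])),b.mean(0),cv2.minAreaRect((b[:,:2]*1000).astype(np.float32)))
m[:]=0;m[20:230,185:300]=1
b=W[m&(np.abs(W[...,2]-.015)<.003)];print('board',cv2.minAreaRect((b[:,:2]*1000).astype(np.float32)))
a=np.radians(97.5);sx=np.array([np.cos(a),np.sin(a),0])
e=np.array([0.554,-0.244,0])
for z in(.2,.068):
  for yw in(97.5,-82.5):print(z,yw,robot.ik(e-.04*sx+[0,0,z],ori(yw)))
robot.move_gripper(0)
robot.goto(e-.045*sx+[0,0,.16],ori(97.5))
g=grab('wrist');pickle.dump(g,open('w2.pkl','wb'));save('w2',g['p']);W=cloud(g)
m=np.abs(W[...,2]-.086)<.004
b=W[m];print('rear',len(b),cv2.minAreaRect((b[:,:2]*1000).astype(np.float32)),((b[:,:2]-e[:2])@sx[:2]).min())
print(robot.read_t(),robot.read_position(),robot.read_force())
E
```

```text
rod 290 ((516.2156982421875, 6.59028434753418), (31.58452606201172, 70.33113098144531), 81.7403335571289) 0.06399502692778153
blank ax -82.40968499050267 [0.5118618  0.03827161 0.08597026] ((512.3583374023438, 30.998924255371094), (30.693971633911133, 164.41635131835938), 7.5575642585754395)
board ((511.4638977050781, 35.903167724609375), (90.09568786621094, 235.96658325195312), 7.598377704620361)
0.2 97.5 [  -9.08486584   17.08783108   -7.89523474    0.          -65.01693418
 -163.41513416]
0.2 -82.5 [ -9.08486584  17.08783108  -7.89523474   0.         -65.01693418
  16.58486584]
0.068 97.5 [  -9.08486584   24.06491128  -16.59557833    0.          -49.33951039
 -163.41513416]
0.068 -82.5 [ -9.08486584  24.06491128 -16.59557833   0.         -49.33951039
  16.58486584]
rear 5997 ((542.03076171875, -191.3173828125), (30.058504104614258, 105.21595764160156), 7.534465312957764) 0.0011887849774117715
9.1167 [ 0.55989511 -0.28854268  0.15999176] [-0.64633273  0.30263473  0.72296267]
```

View pics/w2.png

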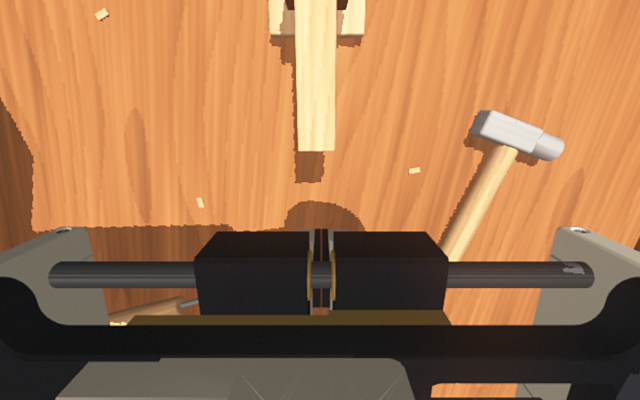

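The blank's rear end is at stand X = −0.2495, so its middle is 69.5 mm behind the rod, which fits the stated 60–80 mm. The yaw is 97.55° and the rod is near (0.516, 0.004). The view is clear, with the blank end at (316,150) and the hammer and gouge well aside. Now I'll push in small steps, drawing back and checking the pitch each time.

```bash
cat >> h.py <<'E'
YAW=97.56;a_=np.radians(YAW);S=np.array([np.cos(a_),np.sin(a_),0]);N=np.array([-S[1],S[0],0]);ROD=np.array([.516,.004,0])
def at(X,z,Y=0): return ROD+X*S+Y*N+[0,0,z]
def pitch(g=None):
    W=cloud(g or grab('wrist'));d=W-ROD;X=d@S;Y=d@N
    m=(np.abs(Y)<.011)&(W[...,2]>.07)&(W[...,2]<.125)&(X<.19);m[232:]=0
    if m.sum()<200:return None
    p=np.polyfit(X[m],W[...,2][m],1);r=np.abs(np.polyval(p,X[m])-W[...,2][m])<.003
    x=X[m][r];p=np.polyfit(x,W[...,2][m][r],1);return -p[0],np.percentile(x,.5),p[1]
E
cat > push.py <<'E'
from h import *
O=ori(YAW)
robot.servo_line(at(-.278,.16),O,speed=.2);robot.servo_line(at(-.278,.067),speed=.15)
print(robot.read_t(),pitch());f0=np.array(robot.read_force())
robot.servo_line(at(-.236,.067),speed=.05)
f=np.array(robot.read_force())-f0;print(robot.read_t(),robot.read_position(),f@S,f[2],pitch())
X=-.236;tip=None
while robot.read_t()<40 and X<-.14:
    robot.servo_line(at(X-.005,.067),speed=.06);robot.dwell(.08)
    p=pitch();f=np.array(robot.read_force())-f0
    print(round(robot.read_t(),2),round(X,4),np.round(p,4),f.round(2))
    if p is None or p[0]>.008:
        robot.servo_line(at(X-.03,.067),speed=.1);robot.dwell(.4);p=pitch();print('tip?',p)
        if p and p[0]>.05:break
    X+=.003;robot.servo_line(at(X,.067),speed=.06)
print(robot.read_t(),pitch())
E
python3 push.py
```

```text
10.1333 (np.float64(-0.0003487585520967401), np.float64(-0.24923121819597246), np.float64(0.08606835411730225))
11.175 [ 0.54687092 -0.22954302  0.06678232] -0.30975732486554397 0.07982963734574805 (np.float64(0.0005357884233177532), np.float64(-0.2184023843813091), np.float64(0.08588562598471537))
11.61 -0.236 [ 0.0007 -0.2226  0.0858] [ 1.76 -0.73  0.08]
12.28 -0.233 [ 2.000e-04 -2.197e-01  8.600e-02] [ 1.35 -0.7   0.17]
12.94 -0.23 [ 0.0008 -0.2166  0.0858] [1.82 0.01 0.08]
13.61 -0.227 [ 0.0005 -0.2138  0.0859] [-0.06  0.12  0.21]
14.28 -0.224 [ 0.001  -0.2107  0.0858] [ 0.1  -0.38 -0.08]
14.94 -0.221 [ 0.0008 -0.2077  0.0858] [ 0.55  0.36 -0.22]
15.61 -0.218 [ 0.0004 -0.2047  0.0859] [ 0.74 -0.04 -0.89]
16.27 -0.215 [ 0.0005 -0.2017  0.0859] [-0.11  0.02 -0.62]
16.94 -0.212 [ 0.0007 -0.1987  0.0859] [0.28 0.32 0.05]
17.61 -0.209 [ 0.0006 -0.1957  0.0859] [ 0.22  0.28 -0.86]
18.27 -0.206 [ 0.0008 -0.1927  0.0858] [1.18 0.11 0.21]
18.94 -0.203 [ 0.001  -0.1897  0.0858] [ 0.41  0.86 -0.68]
19.61 -0.2 [ 0.0008 -0.1866  0.0859] [ 0.1  -0.69  0.09]
20.27 -0.197 [ 0.001  -0.1836  0.0858] [ 1.07 -0.11 -0.47]
20.94 -0.194 [ 0.0008 -0.1807  0.0859] [ 0.94 -0.3  -0.68]
21.61 -0.191 [ 0.001  -0.1776  0.0859] [0.21 0.21 0.87]
22.27 -0.188 [ 0.0005 -0.1747  0.0859] [0.03 0.41 0.11]Traceback (most recent call last):
  File "push.py", line 15, in <module>
    X+=.003;robot.servo_line(at(X,.067),speed=.06)
            ~~~~~~~~~~~~~~~~^^^^^^^^^^^^^^^^^^^^^^
rig.Unreachable: the arm cannot follow that straight line within its joint ranges
```

The last wrist joint reached its range limit. The blank is still level with its rear edge at X = −0.1747. I'll back off, turn the tool 6.5° for joint room and go on.

```bash
cat > push2.py <<'E'
from h import *
O=ori(YAW+6.5)
print(robot.ik(at(-.14,.067),O)[5],robot.ik(at(-.2,.067),O)[5])
robot.servo_line(at(-.205,.067),O,speed=.1)
f0=np.array(robot.read_force());X=-.191;robot.servo_line(at(X,.067),speed=.06)
while robot.read_t()<42 and X<-.14:
    robot.servo_line(at(X-.005,.067),speed=.06);robot.dwell(.08)
    p=pitch();f=np.array(robot.read_force())-f0
    print(round(robot.read_t(),2),round(X,4),np.round(p,4),f.round(2))
    if p is None or p[0]>.008:
        robot.servo_line(at(X-.03,.067),speed=.1);robot.dwell(.4);p=pitch();print('tip?',p)
        if p and p[0]>.05:break
    X+=.003;robot.servo_line(at(X,.067),speed=.06)
print(robot.read_t(),pitch())
E
python3 push2.py
```

```text
-172.14979921009495 -165.68014801185763
23.31 -0.191 [ 0.0008 -0.1747  0.0859] [ 0.4  -0.84 -0.39]
23.98 -0.188 [ 0.0008 -0.173   0.0858] [ 0.1  -0.71 -0.88]
24.64 -0.185 [ 0.0014 -0.1703  0.0858] [-0.19  0.17 -0.48]
25.31 -0.182 [ 0.0012 -0.1673  0.0858] [ 0.36 -1.15  0.22]
25.98 -0.179 [ 0.001  -0.1643  0.0859] [ 0.03 -0.42  0.66]
26.64 -0.176 [ 0.0013 -0.1614  0.0858] [ 0.42 -1.24 -0.95]
27.31 -0.173 [ 0.0011 -0.1584  0.0858] [ 1.34 -0.48 -0.5 ]
27.98 -0.17 [ 0.0023 -0.1554  0.0858] [-0.49 -0.04 -0.18]
28.64 -0.167 [ 0.0996 -0.1486  0.086 ] [ 0.52 -0.37 -0.99]
tip? (np.float64(0.09930960581716414), np.float64(-0.14974195037708118), np.float64(0.08597917493916857))
29.4917 (np.float64(0.09899973009941644), np.float64(-0.14977656737338257), np.float64(0.08599572939558432))
```

It has tipped freely at pitch 0.099 within one 3 mm step, so the dowel load should be about 0.2 N or less. Next: fetch saddle C, re-measuring it from close by before closing on it.

```bash
cat > grasp.py <<'E'
from h import *
import pickle
robot.servo_line(at(-.2,.18),speed=.25)
y=-74.8;O=ori(y);c=np.array([.6553,.0221,0])
robot.goto(c-.05*O[:,0]+[0,0,.15],O);robot.move_gripper(.6)
g=grab('wrist');pickle.dump(g,open('w3.pkl','wb'));save('w3',g['p']);W=cloud(g)
m=(np.linalg.norm(W[...,:2]-c[:2],axis=-1)<.035)&(W[...,2]>.008)&(W[...,2]<.055);m[232:]=0;w=W[m]
r=cv2.minAreaRect((w[:,:2]*1000).astype(np.float32))
t=W[m&(W[...,2]>.045)];rt=cv2.minAreaRect((t[:,:2]*1000).astype(np.float32))
print(robot.read_t(),len(w),r,w[:,2].max(),rt)
E
python3 grasp.py
```

```text
33.5333 906 ((656.5227661132812, 21.255569458007812), (51.96873092651367, 15.393207550048828), 15.249886512756348) 0.04954542247919902 ((656.345458984375, 21.61223602294922), (12.581684112548828, 13.512699127197266), 14.728872299194336)
```

View pics/w3.png

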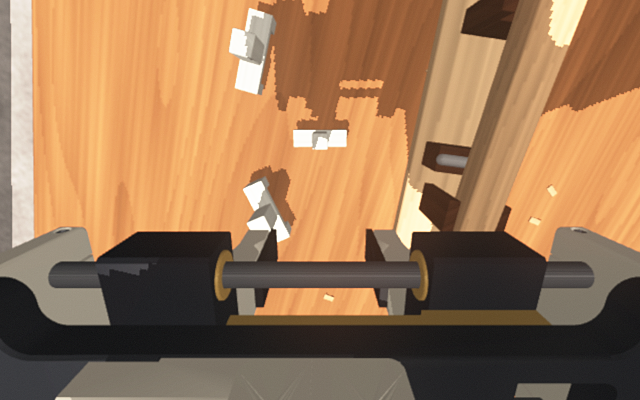

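The close look confirms C: plate at (320,138) in w3, 52 × 15.4 mm, post top 49 mm, clear of A at (265,215). I'll grasp it, lift, hover by the rod and re-measure the blank's line there.

```bash
cat > grasp2.py <<'E'
from h import *
import pickle
c=np.array([.6560,.0217,0]);O=ori(-74.8)
robot.servo_line(c+[0,0,.10],O,speed=.2);robot.servo_line(c+[0,0,.023],speed=.12)
robot.move_gripper(0);print(robot.read_grip_width()*88,robot.read_t())
robot.servo_line(c+[0,0,.165],speed=.2)
robot.servo_line(at(.0,.165),ori(YAW-180),speed=.2)
g=grab('wrist');pickle.dump(g,open('w4.pkl','wb'));save('w4',g['p']);W=cloud(g);print(robot.read_t(),robot.read_grip_width()*88)
d=W-ROD;X=d@S;Y=d@N;ok=np.zeros(X.shape,bool);ok[:232]=1
m=ok&(np.abs(Y)<.022)&(X<-.01)&(X>-.2)&(np.abs(W[...,2]-(.086-.099*X))<.004);b=W[m]
print(m.sum(),X[m].min(),X[m].max(),cv2.minAreaRect((np.stack([X[m],Y[m]],1)*1000).astype(np.float32)))
for a in(-.14,-.11,-.08,-.05,-.02):
    k=m&(np.abs(X-a)<.008)
    if k.sum()>20:print(a,np.percentile(Y[k],[1,99])*1000,np.percentile(Y[k],[1,99]).mean()*1000)
print(np.polyfit(X[m],W[...,2][m],1))
E
python3 grasp2.py
```

```text
13.671127333242165 35.5417
37.3083 13.551539569721488
7633 -0.1481731489861712 -0.010023421438702882 ((-79.10137939453125, 0.6652412414550781), (138.27886962890625, 30.122970581054688), 0.3584621846675873)
-0.14 [-14.40264567  14.81596664] 0.20666048450677238
-0.11 [-13.91790392  14.963381  ] 0.5227385398328807
-0.08 [-13.89545713  15.08086996] 0.5927064128505777
-0.05 [-13.81063269  15.61935422] 0.9043607638204018
-0.02 [-13.62762245  15.83119021] 1.1017838783836897
[-0.09998067  0.08581769]
```

View pics/w4.png

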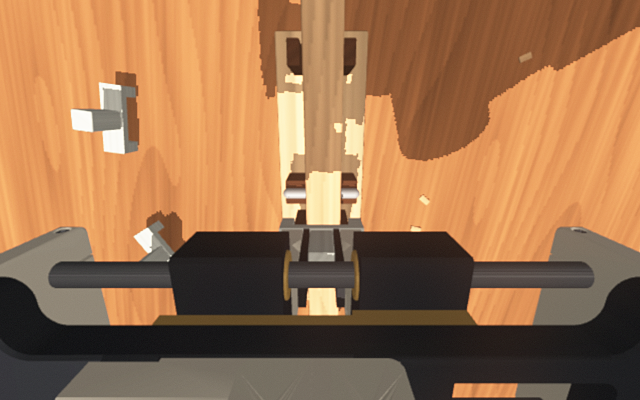

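In w4 the saddle plate in hand shows at (323,226) between columns 282 and 364. The rod shows at (290–355,194) and the blank runs straight under the saddle. I'll work out the relative offsets from this view and the earlier one, offline.

```bash
python3 - <<'E'
from h import *
import pickle
sf=lambda p:np.array([(p-ROD)@S,(p-ROD)@N])*1000
for f in('w4','w1'):
    g=pickle.load(open(f+'.pkl','rb'));W=cloud(g);d=W-ROD;X=d@S;Y=d@N;z=W[...,2];I=g['p'].astype(int)
    rm=(np.abs(np.abs(Y)-.026)<.008)&(np.abs(X)<.02)&(z>.054)&(z<.064)&(I.max(-1)-I.min(-1)<35);rm[232:]=0
    print(f,'rod n',rm.sum(),'X med',np.median(X[rm])*1000,np.percentile(X[rm],[5,95])*1000,'z',z[rm].max(),'Yrange',Y[rm].min(),Y[rm].max())
    if f=='w1':
        m=(np.abs(Y)<.022)&(np.abs(z-.086)<.003)
        for a in(0,.03,.06,.09):
            k=m&(np.abs(X-a)<.008);print(a,np.percentile(Y[k],[1,99])*1000)
    else:
        # depth-based rider in hand
        m=(z>.14)&(z<.165)&(np.abs(X)<.03)&(np.abs(Y)<.035);m[:205]=0;m[240:]=0
        print('rider',m.sum(),np.percentile(z[m],[5,50,95]),np.percentile(X[m],[1,99])*1000,np.percentile(Y[m],[1,99])*1000,cv2.boundingRect(m.astype(np.uint8)))
        c=g['p'][170:250,260:390];save('w4c',cv2.resize(c,None,fx=6,fy=6,interpolation=cv2.INTER_CUBIC))
E
```

```text
w4 rod n 322 X med -1.9333245324202313 [-5.38642234  2.85522352] z 0.06181338107423906 Yrange -0.033616821270136314 0.033529811566333625
rider 715 [0.14393783 0.15702021 0.16260208] [-8.56331569 -5.91889021] [-26.07705    25.2181143] (278, 217, 86, 17)
w1 rod n 204 X med 1.0210599177636783 [-3.52305088  4.69148602] z 0.06173054239617215 Yrange -0.0337640735992995 0.03364086132703388
0 [-14.75330259  14.64289363]
0.03 [-14.82290346  14.44712879]
0.06 [-14.62684594  14.25459385]
0.09 [-14.71710318  14.43649955]
```

View pics/w4c.png

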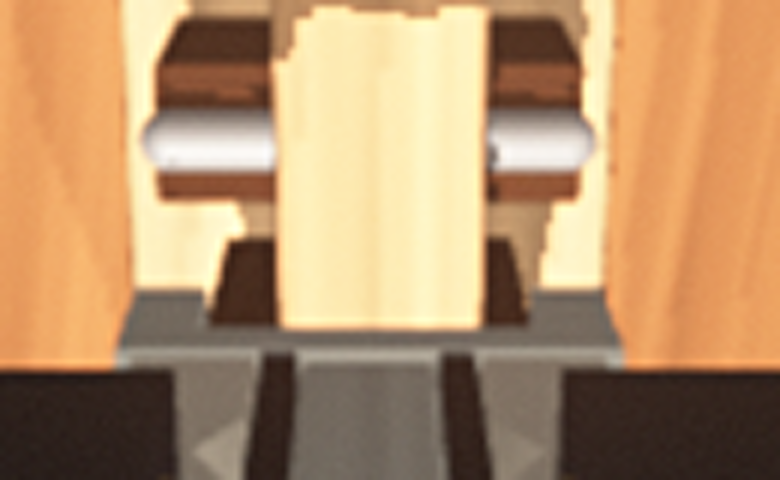

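Offsets: the blank sits about +1.4 mm in Y relative to the tool, yawed about 0.4°, and the rod X agrees to within about 0.5 mm. I'll lower tilted 0.1 rad in 2 mm steps, with a force guard.

```bash
cat > place.py <<'E'
from h import *
from scipy.spatial.transform import Rotation as R
O=R.from_rotvec(N*.1).as_matrix()@ori(YAW-180+.4)
n=np.array([0,0,1])*np.cos(.1)+S*np.sin(.1)
F=at(.0026,.0968,.0014)
robot.servo_line(F+.03*n,O,speed=.15);robot.servo_line(F+.016*n,speed=.08);robot.dwell(.1)
f0=np.mean([robot.read_force() for _ in range(3)],0);ok=True
for h in (.013,.0105,.0085,.006,.004,.002,.0008):
    robot.servo_line(F+h*n,speed=.03);f=np.array(robot.read_force())-f0
    print(h,f.round(2),round(robot.read_t(),2))
    if f[2]>4: ok=False;print('CONTACT');break
if ok:
    robot.move_gripper(.45);print('rel',robot.read_t(),robot.read_position())
    robot.servo_line(F+.06*n,speed=.12)
    robot.servo_line(F+.10*n+.06*S,ori(YAW-180),speed=.2)
    g=grab('wrist');save('w5',g['p']);W=cloud(g);d=W-ROD;X=d@S;Y=d@N;z=W[...,2]
    m=(np.abs(X)<.05)&(np.abs(Y)<.035)&(z>.096)&(z<.150);m[232:]=0
    print(robot.read_t(),m.sum(),np.percentile(z[m],[2,50,98]))
    k=m&(z>.112);print('post X,Y',np.median(X[k]),np.median(Y[k]))
    k=m&(z<.1);print('plate',np.percentile(X[k],[1,99]),np.percentile(Y[k],[1,99]))
E
python3 place.py
```

```text
0.013 [ 0.31 -0.8   1.07] 38.39
0.0105 [-0.27 -0.42 -0.18] 38.64
0.0085 [-0.73 -0.53  1.19] 38.89
0.006 [ 0.54 -0.01  0.05] 39.14
0.004 [ 0.33 -0.99 -0.61] 39.39
0.002 [-0.08 -0.79  0.78] 39.64
0.0008 [-0.27 -0.81 -0.73] 39.89
rel 40.5667 [0.51428103 0.00648316 0.09761462]
41.7833 362 [0.10125168 0.12143553 0.12285691]
post X,Y 0.00412825195946652 0.0020473356048943047
plate [-0.00413019 -0.00413019] [-0.0047929 -0.0047929]
```

View pics/w5.png

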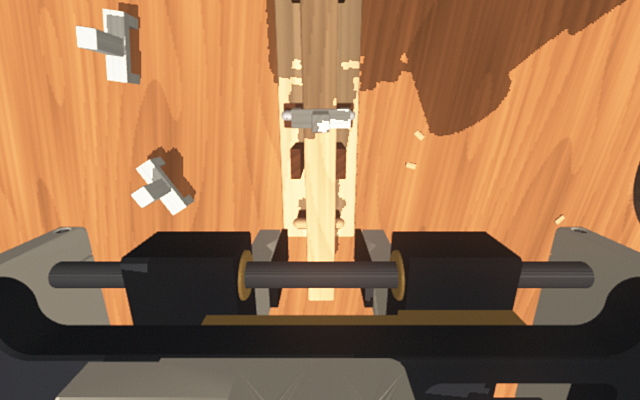

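```bash
python3 - <<'E'
from h import *
import pickle
g=grab('wrist');W=cloud(g);d=W-ROD;X=d@S;Y=d@N;z=W[...,2]
rm=(np.abs(X)<.06)&(np.abs(Y)<.04)&(z>.09);rm[232:]=0
for lo,hi in((.09,.0985),(.0985,.107),(.107,.118),(.118,.13)):
    k=rm&(z>=lo)&(z<hi)
    if k.sum()>5:print(lo,k.sum(),np.percentile(X[k],[2,98]).round(4),np.percentile(Y[k],[2,98]).round(4))
m=(np.abs(Y)<.011)&(X<-.02)&(X>-.14)&(z>.07)&(z<.11);m[232:]=0;print(m.sum(),np.polyfit(X[m],z[m],1))
m=(X<-.015)&(X>-.03)&(np.abs(Y)<.025)&(np.abs(z-.088)<.004);m[232:]=0;print(np.percentile(Y[m],[1,99]))
print(robot.read_t())
s=grab('scene');save('s5',cv2.resize(s['p'][150:260,220:420],None,fx=4,fy=4,interpolation=cv2.INTER_CUBIC))
E
```

```text
0.09 1719 [-0.0593  0.009 ] [-0.0223  0.0264]
0.0985 19 [-0.0045 -0.0032] [-0.0046  0.0081]
0.107 19 [-0.0037 -0.0025] [-0.0036  0.0086]
0.118 340 [-0.0023  0.0114] [-0.0046  0.0087]
2487 [-0.09963827  0.08588816]
[-0.01357239  0.01558285]
41.8333
```

View pics/s5.png

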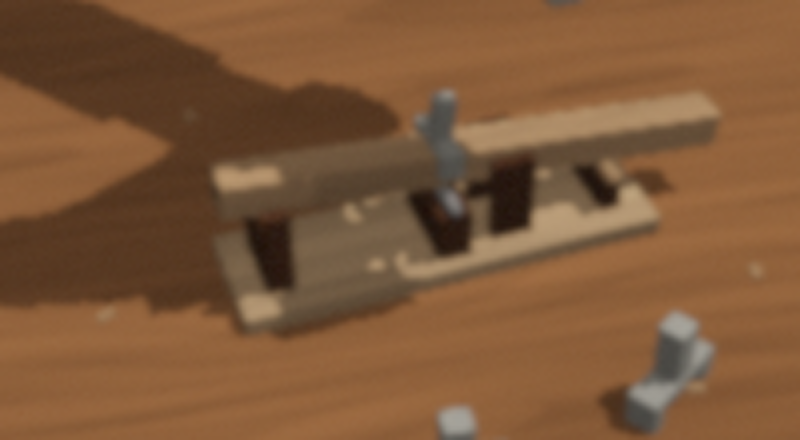

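```bash
python3 -c "
from rig import robot
print(robot.job_done(),robot.read_t())"
```

```text
the job is handed in; nothing more can be done
the job is handed in; nothing more can be done
```

The blank is tipped onto the front dowel with the saddle astride it over the rod, and the job was handed in at about 42 s of the 72 s allowed. No verdict is reported.

**Blank:** I pushed it lengthways in 3 mm steps, drawing back after each one. It tipped by itself within a single step and read a pitch of 0.099 rad. From that step size I estimate a dowel load of about 0.2 N or less; I could not measure the load directly.

**Saddle:** I chose the one with the 52 × 16 mm plate and the post top at about 48 mm; the other two were larger. It was lowered at the same 0.1 rad tilt, and I saw no contact force above sensor noise.

**Last checks:**

| Check | Measured | Allowed |
|---|---|---|
| Saddle middle from the rod | about −0.3 mm | ±7 mm |
| Saddle off the blank's centre line | about 1 mm | ±5 mm |
| Blank pitch after placing | 0.0996 rad | 0.06 to 0.15 rad |

The post top height also matches the plate sitting on the blank. The tool was well clear of everything when I handed in. I kept the bowl, gouge and mallet out of the arm's path but did not re-measure them at the end.

**What went wrong:**
- The last wrist joint reached its range limit partway through the push. I backed off, turned the tool 6.5° and carried on, with the blank still level.
- The rod's position differed by about 3 mm between two wrist views taken from opposite sides, so I used the average. The saddle's distance from the rod may be out by a millimetre or two.

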